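# Hook the chip hood's flap shut

### The job

Take the hooked pole from its rest, hook it into the brass ring eye high on the chip hood's open flap, gently draw the flap fully shut past its spring catch, and hold it against its stop with a steady pull of about 10 N for a second to seat its seal (over 15 N bends the eye). Then unhook the pole and lay it back in its rest as it was, leaving the flap shut. Touch the flap only with the pole and leave the other things on the bench alone.

Things in the scene. Friction and masses are not known exactly. Their poses are not given: they have to be found in the camera images.
- pole_grip (a point): centre of the pole's shaft where it is to be gripped, midway between the posts of the rest, 71 mm above the bench as it lies; the shaft is 16 mm wide and 28 mm tall there. x axis along the pole towards the hook, z up
- hook_tip (a point): lower end of the hook's tine: 150 mm ahead of pole_grip and 39 mm below it; tine 6 mm thick, round end
- hook_tine (a point): point on the tine 15 mm above hook_tip (150 mm ahead of pole_grip and 24 mm below it)
- pole: loose hooked pole, about 160 g: pale wooden shaft (orange tail) from 170 mm behind to 95 mm ahead of its origin, then a dark steel rod 6 mm thick at the shaft's mid-height runs to 150 mm ahead and bends straight down as the tine. Origin on the shaft's underside, 14 mm below pole_grip, same axes; tine down as it lies
- rest: wooden rest for the pole, fixed, 200 x 70 mm base; two posts 85 mm before and behind its origin, each with an open-topped notch 22 mm wide, floor 57 mm above the bench, straight sides up to 81 mm then flaring out to about 93 mm. Origin on the bench at its centre; the pole lies along its x axis, hook towards +x
- rest_seat (a point): where pole_grip lies when the pole is seated in the rest (71 mm above the rest's origin); axes as the rest
- hood: green metal chip hood, fixed, open-topped: 100 mm high plinth, two 285 mm high cheeks (260 mm over all, 232 mm between them) running back 230 mm from the mouth, and a low back wall. Origin on the bench below the flap's hinge line; its x axis points into the hood, and the flap shuts by being drawn towards its -x
- hinge (a point): middle of the flap's hinge line, which runs along the hood's y axis 110 mm above the bench
- eye (a point): centre of the brass ring eye on the flap's front, 165 mm up the flap from the hinge and 36 mm in front of its middle plane. 5 mm wire, opening 16 mm across, its axis and z up along the flap (level when shut): the tine enters from above. The flap's top edge is 15 mm higher, behind it. More than 15 N from the pole bends it
- flap (a joint): angle of the flap: pale wooden panel 206 x 180 x 12 mm hinged along its lower edge. 0 = shut, upright on a rigid stop; positive = leaning back into the hood. Stiff hinge, stays where it is left, about 2 to 3 N at the eye moves it. In the last 0.1 rad a spring catch resists, more and more, up to about 10 N at the eye near 0.025 rad; then it snaps, the pull drops and the catch holds the flap home
- chisel_a: carving chisel, 210 mm, lying on the bench, about 28 mm high; origin under its middle; leave it alone
- chisel_b: carving chisel like the first; origin under its middle; leave it alone
- chisel_c: carving chisel like the first; origin under its middle; leave it alone
- relief: carved relief on a 90 x 150 mm board, about 45 mm high; origin under its middle; leave it alone
- mask: half-carved mask, 100 x 150 mm, 75 mm high; origin under its middle; leave it alone
- mallet: round wooden mallet standing on its head, 210 mm tall, 84 mm across; origin under its middle; leave it alone
- paint_tray: blue divided tray, 90 x 160 x 25 mm; origin under its middle; leave it alone
Things that resemble listed ones, but are neither listed nor needed, are in the scene too. What is shaped like the rest but green is not meant.

How it is judged:
By the outcome, as a careful person would: the job done as asked, in the order asked, and still so for the second after the job is handed in, with the robot touching nothing.
It also fails if it takes over 72 s, if anything falls off the work surface, if the arm or the gripper's body presses on something with over 40 N, if the wrist force passes 120 N, or if a joint passes its speed limit or range.

### The arm

A 6-joint arm with a two-finger parallel gripper is mounted at the origin on the work surface. World frame = base frame: x ahead of the robot, y to its left, z up, the work surface at z = 0. Lengths are in mm, angles in rad, forces in N, time in s.
With the tool pointing down it reaches from about 375 to 975 mm from the base axis. Payload 3.8 kg.
Tool frame: the origin (TCP) lies midway between the tips of the shut fingers; the grasp point (between the pads) lies 19 mm behind it; z points along the fingers, y is the line along which they close (so a half turn about z gives the same grasp; the last joint's range is limited). The gripper opens to 88 mm and grips with 3 to 60 N. Pads are 18 mm wide; open, the fingers measure 123 mm over their backs; the gripper's body (75 mm by 187 mm) begins 45 mm behind the grasp point.
Start: joints at [-1.241, 0.264, 1.604, -0, 1.274, -0.037], TCP at [242.07, -630.096, 238.706] pointing down, gripper open.
Joint ranges: [-2.63, 2.63], [-0.94, 2.18], [0.31, 2.57], [-1.31, 4.45], [0, 2.66], [-2.55, 2.55]. Speed limits (rad/s): [2.57, 2.57, 3.14, 3.14, 3.14, 3.14].

### API

Orientations are given as a 3x3 rotation matrix whose columns are the frame's x, y, z axes.
In Python, from workcell import manip, viewer gives the robot as it stands. The module is installed in compiled form; this text tells all that it offers. Calls block until the motion is done:
- manip.move_to(position, orientation): joint-space move of the TCP to a pose.
- manip.line_to(position, orientation=None, v=150, max_force=None): straight line of the TCP; orientation=None keeps the orientation; v is the mean speed in mm/s. With max_force (N) it stops when the force on the tool has changed by that much, and returns True; else False.
- manip.move_joints(angles): joint-space move.
- manip.move_gripper(opening, force=None): finger opening in mm; force is the grip in N (None keeps the last); returns when the fingers have stopped.
- manip.pause(seconds).
- manip.solve_ik(position, orientation): joint angles nearest the present ones, or None.
- manip.observe(): the state.
- viewer.camera(name): name is "side" or "top"; returns a dict with "color" (480x640x3 uint8, red, green, blue), "range_z" (480x640 float32, mm along the optical axis (not along the pixel's ray), 0 where there is no reading), "K" (3x3 intrinsics, pixels), "rvec" (rotation vector, rad) and "tvec" (3), from world to camera coordinates, as OpenCV has them. Camera axes: x right, y down, z forward; pixel columns grow to the right and rows downward; lengths in mm; the calibration is good to about 2 mm. A picture is of the moment at which its call begins.
A pose or a line that the arm cannot do raises manip.Unreachable and nothing moves.
- manip.hand_in(): hands the job in; it is judged then, once.
The state is a dict: "clock": time; "joints": joint angles; "joint_velocities": joint speeds; "tau": joint torques, N m; "tool_pos": TCP position; "orientation": TCP orientation; "force": force on the tool from outside, world axes, zero at the start; "ft_torque": the same for the moment, N m; "opening": finger opening in mm; "grip_force": force on a finger pad.
Only numpy, scipy, OpenCV 4.12 (cv2) and the standard library are available. Lean on these libraries where they do the work, as an engineer would, in place of code of your own. Each camera call takes 0.05 s, during which the arm holds its last target. There are 200 camera calls.

## Working session

There is one attempt and no reset: what is moved stays moved. The work goes in short steps, each a Python script; the robot and the scene stay as the last script left them, time stands still between calls to the robot, and variables do not carry over. Pictures are saved under pics/ and viewed, at most 10 in all, crops included, and the job is handed in when it is done.

```bash
mkdir -p pics; cat > h.py <<'E'
import numpy as np, cv2
from workcell import manip, viewer
def grab(n):
    c=viewer.camera(n); R=cv2.Rodrigues(np.array(c["rvec"],float))[0]; return c,R,np.array(c["tvec"],float).ravel()
def cloud(c,R,t):
    z=c["range_z"].astype(float); v,u=np.mgrid[:480,:640]; K=c["K"]
    P=np.stack([(u-K[0][2])/K[0][0]*z,(v-K[1][2])/K[1][1]*z,z],-1)
    W=(P-t)@R; W[z<=0]=np.nan; return W
def save(n,im): cv2.imwrite("pics/"+n+".png",im[...,::-1])
E
python3 - <<'E'
from h import *
for n in("top","side"):
    c,R,t=grab(n); save(n,c["color"]); np.savez(n,W=cloud(c,R,t),col=c["color"],K=c["K"],R=R,t=t)
    print(n,c["K"],-R.T@t,R[2])
print(manip.observe())
E
```

```text
top [[619.93656406   0.         320.9287807 ]
 [  0.         619.93656406 241.78583581]
 [  0.           0.           1.        ]] [ 293.87346587  -18.85419411 1914.73519081] [ 0.11058937  0.00907239 -0.99382478]
side [[544.88521573   0.         324.71408576]
 [  0.         544.88521573 245.68018688]
 [  0.           0.           1.        ]] [ 355.86117501  919.76251219 1312.94179328] [ 0.07769589 -0.62722281 -0.77495477]
{'clock': 0.1, 'joints': array([-1.24089751e+00,  2.64683630e-01,  1.60520338e+00, -2.97669040e-05,
        1.27371262e+00, -3.68583654e-02]), 'joint_velocities': array([-0.00092598, -0.00154074, -0.00157506,  0.00090229,  0.00070503,
        0.00113335]), 'tau': array([ 6.73609684e-04, -5.03618467e+01, -3.58069682e+01,  7.30886590e-02,
        2.33575806e-02, -5.91560593e-05]), 'tool_pos': array([ 241.85918453, -629.50560144,  237.52698477]), 'orientation': array([[ 9.33491974e-01,  3.58597652e-01, -6.77084096e-04],
       [ 3.58598289e-01, -9.33490063e-01,  1.88953409e-03],
       [ 4.55312146e-05, -2.00666611e-03, -9.99997986e-01]]), 'force': array([-0.74010387, -0.42823629,  0.39779518]), 'ft_torque': array([-0.02281697,  0.02187568,  0.03275861]), 'grip_force': 0.0, 'opening': 87.93833726363746}
```

View pics/top.png

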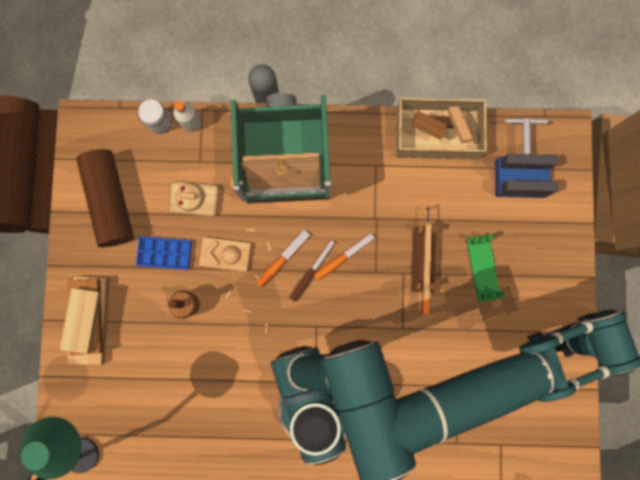

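View pics/side.png

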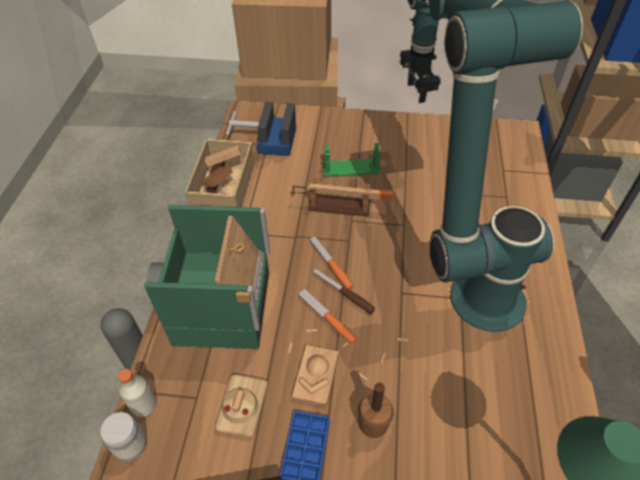

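The top view shows the following:
- **Rest:** the brown one with the pole is at (425,258), with the orange tail at (427,305) and the hook near (430,212). The green lookalike is at (484,267).
- **Hood:** at (283,150), with its mouth towards the robot. The flap leans back and the brass eye is at (284,168).

Things that could be mistaken for the pole: the chisels with orange handles at (285,258), (313,270) and (345,257), and the clamp handle at (527,130). For the eye, the brass-coloured catch plate at (243,296) in the side view. I'm choosing the shaft in the brown rest and the ring on the flap, and will check both in a crop.

```bash
python3 - <<'E'
from h import *
T=np.load("top.npz");S=np.load("side.npz")
a=cv2.resize(T["col"][195:325,390:510],None,fx=3.3,fy=3.3,interpolation=2)
b=cv2.resize(S["col"][200:350,140:280],None,fx=2.85,fy=2.85,interpolation=2)
c=cv2.resize(T["col"][90:210,220:340],None,fx=3.3,fy=3.3,interpolation=2)
d=cv2.resize(S["col"][140:230,280:420],None,fx=2.85,fy=2.85,interpolation=2)
im=np.zeros((600,800,3),np.uint8)
def put(x,y,i):
    h=min(i.shape[0],600-y);w=min(i.shape[1],800-x); im[y:y+h,x:x+w]=i[:h,:w]
f=lambda i,s:cv2.resize(i,None,fx=s,fy=s)
put(0,0,f(a,.7));put(400,0,f(b,.7));put(0,310,f(c,.7));put(400,310,d)
save("crop",im)
W=T["W"];hsv=cv2.cvtColor(T["col"],cv2.COLOR_RGB2HSV)
reg=np.zeros((480,640),bool);reg[200:320,405:450]=1
m=reg&(W[...,2]>76)&(W[...,2]<95)
P=W[m];print("shaft",len(P),P.min(0),P.max(0),np.median(P,0))
q=P[:,:2];l=cv2.fitLine(q.astype(np.float32),2,0,.01,.01).ravel();print(l)
d=l[:2]*np.sign(l[0]);s=(q-l[2:])@d;print("ends",l[2:]+d*s.min(),l[2:]+d*s.max(),s.max()-s.min())
for n,A in(("top",T),("side",S)):
    W=A["W"];h=cv2.cvtColor(A["col"],cv2.COLOR_RGB2HSV)
    print(n,"green/hood z>270");mm=(W[...,2]>265)&(W[...,2]<310)&(W[...,1]>-50)&(W[...,1]<400)&(W[...,0]>450)&(h[...,0]>60)&(h[...,0]<95)
    p=W[mm];print(len(p),np.nanmin(p,0),np.nanmax(p,0)); r=cv2.minAreaRect(p[:,:2].astype(np.float32));print(r,cv2.boxPoints(r))
W=T["W"]
for v,u in((168,284),(170,280),(160,284),(157,270),(157,300),(185,260),(180,300),(195,284)):print(u,v,W[v,u],hsv[v,u])
h=hsv[150:190,245:322];print([(x,y) for y,x in np.argwhere((h[...,1]>170)&(h[...,0]>15)&(h[...,0]<30))+[150,245]][:60])
E
```

```text
shaft 618 [ 294.24642518 -343.86075388   76.00967658] [ 608.59077174 -289.52611034   94.99280827] [ 426.73878337 -315.24580278   84.36328544]
[ 9.9960685e-01 -2.8038237e-02  4.3366336e+02 -3.1571924e+02]
ends [ 294.03447601 -311.80275071] [ 608.45914942 -320.62213166] 314.5483387949342
top green/hood z>270
708 [625.43874087 -18.99885176 265.37979789] [875.56316254 247.08054374 295.30426213]
((750.4154663085938, 113.60359954833984), (233.89051818847656, 253.58558654785156), 4.016732215881348) [[624.8759    231.89319  ]
 [642.639     -21.069504 ]
 [875.955      -4.6859894]
 [858.19196   248.2767   ]]
side green/hood z>270
1563 [623.12299346 -17.36619346 265.03142422] [876.97639065 254.45146514 291.22819798]
((750.158935546875, 117.63212585449219), (237.11216735839844, 261.1393737792969), 3.9991295337677) [[622.78546   239.61563  ]
 [640.9976    -20.887886 ]
 [877.5324     -4.3513794]
 [859.32025   256.15213  ]]
284 168 [673.63016542 100.10985604 278.28334385] [ 16 159 183]
280 170 [679.76291155 114.82316645 226.42863934] [ 14 139 160]
284 160 [697.54498856 101.33428542 270.44730674] [ 16 157 148]
270 157 [703.02500397 138.77570981 278.49066441] [ 14 134 203]
300 157 [705.93689477  58.04344449 273.78446881] [ 15 134 188]
260 185 [649.07730929 176.00661467 163.0683386 ] [ 14 135 119]
300 180 [664.76986861  61.11886425 169.71056098] [ 14 137 162]
284 195 [633.06775191 110.58902372 100.81148522] [ 66  83 111]
[(np.int64(280), np.int64(161)), (np.int64(283), np.int64(162)), (np.int64(280), np.int64(163)), (np.int64(281), np.int64(164))]
```

View pics/crop.png

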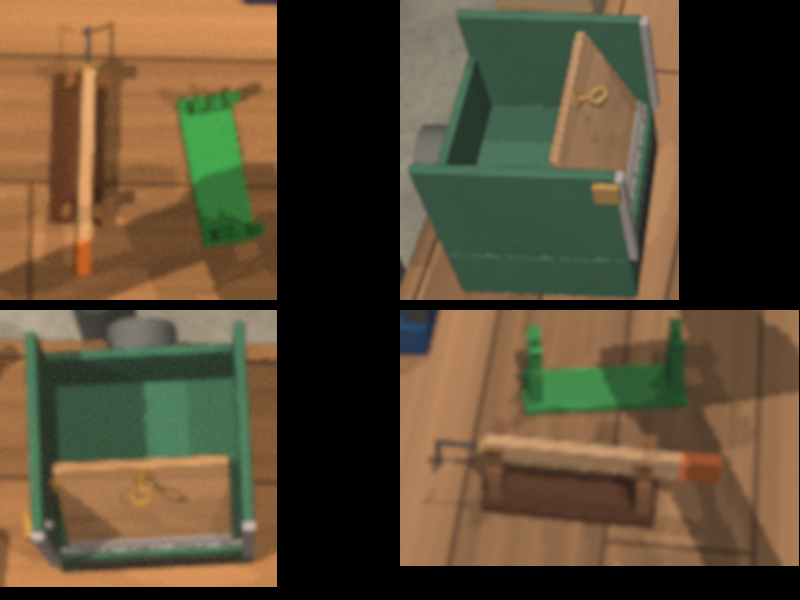

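The crop confirms both choices. The pale shaft with its orange tail and dark hook lies in the brown rest. The brass ring is on the flap front at about (284,168) in the top view and (236,249) in the side view. Next I'll refine the pole axis, flap plane and eye.

```bash
python3 - <<'E'
from h import *
D={n:np.load(n+".npz") for n in("top","side")}
th=np.deg2rad(4.0);H=np.array([[np.cos(th),np.sin(th),0],[-np.sin(th),np.cos(th),0],[0,0,1]])
for n,A in D.items():
    W=A["W"];h=cv2.cvtColor(A["col"],cv2.COLOR_RGB2HSV).astype(int)
    # pole
    m=(abs(W[...,2]-85)<5)&(W[...,0]>290)&(W[...,0]<560)&(abs(W[...,1]+316)<22)&(h[...,2]>120)
    q=W[m][:,:2];r=cv2.minAreaRect(q.astype(np.float32));l=cv2.fitLine(q.astype(np.float32),cv2.DIST_HUBER,0,.01,.01).ravel()
    print(n,"pole",r,l,q.min(0),q.max(0))
    o=(h[...,0]<12)&(h[...,1]>190)&(abs(W[...,1]+316)<40)&(W[...,0]<400)&(W[...,0]>270);print(" orange",W[o].min(0),W[o].max(0),W[o].mean(0))
    dk=(h[...,1]<110)&(h[...,2]<120)&(abs(W[...,1]+318)<30)&(W[...,0]>555)&(W[...,0]<640)&(W[...,2]>15);print(" rod",dk.sum(),W[dk].min(0) if dk.any() else 0,W[dk].max(0) if dk.any() else 0)
    # flap in hood frame
    V=W@H.T; c=H@np.array([632.5,108,0]); V=V-c
    m=(abs(V[...,1])<95)&(V[...,2]>140)&(V[...,2]<255)&(V[...,0]>5)&(V[...,0]<100)&(h[...,0]<22)
    p=V[m];
    for _ in range(4):
        B=np.c_[p[:,2],np.ones(len(p))];k=np.linalg.lstsq(B,p[:,0],rcond=None)[0];e=p[:,0]-B@k;p=p[abs(e)<max(4,1.5*e.std())]
    a=np.arctan(k[0]);print(n,"flap",len(p),"angle",a,"front x at z110",k[0]*110+k[1],"std",e.std())
    e=(V[...,0]-(k[0]*V[...,2]+k[1]))*np.cos(a)
    m=(e<-12)&(e>-55)&(abs(V[...,1])<60)&(V[...,2]>230)&(V[...,2]<310)&(V[...,0]>0)&(h[...,0]<30)
    vv,uu=np.nonzero(m);print(" eye px",list(zip(uu,vv))[:40]);print(np.c_[V[m],e[m]].round(0)[:40]) if m.any() else 0
    top=(abs(V[...,1])<95)&(V[...,2]>255)&(V[...,2]<290)&(V[...,0]>40)&(V[...,0]<120)&(h[...,0]<22);print(" topedge",V[top].mean(0),V[top].max(0),V[top].min(0))
    hs=h[...,1].copy();br=(h[...,0]>=17)&(h[...,0]<30)&(h[...,1]>135)&(V[...,0]>-20)&(V[...,0]<110)&(abs(V[...,1])<70)&(V[...,2]>120);yy,xx=np.nonzero(br);print(" brass",br.sum(),xx.mean() if len(xx) else 0,yy.mean() if len(yy) else 0,xx.min(initial=999),xx.max(initial=0),yy.min(initial=999),yy.max(initial=0))
E
```

```text
top pole ((426.33404541015625, -314.540283203125), (41.90267562866211, 263.8379821777344), 89.17280578613281) [ 9.9979615e-01 -2.0189840e-02  4.2419275e+02 -3.1563965e+02] [ 294.4463948  -337.31095033] [ 558.14811171 -295.25708782]
 orange [ 294.31060262 -321.46697196   74.86937726] [ 329.61928996 -303.73950395   93.92642846] [ 309.77515792 -313.64680612   83.61385756]
 rod 6 [ 570.96147073 -321.15672361   67.84575089] [ 607.96278418 -318.3303952    79.42331471]
top flap 1402 angle 0.3763110958787551 front x at z110 3.307727867881013 std 1.9356564654152382
 eye px [(np.int64(280), np.int64(164)), (np.int64(280), np.int64(165)), (np.int64(281), np.int64(165)), (np.int64(279), np.int64(166)), (np.int64(280), np.int64(166)), (np.int64(281), np.int64(166)), (np.int64(282), np.int64(166)), (np.int64(278), np.int64(167)), (np.int64(279), np.int64(167)), (np.int64(280), np.int64(167)), (np.int64(281), np.int64(167)), (np.int64(282), np.int64(167)), (np.int64(283), np.int64(167)), (np.int64(284), np.int64(167)), (np.int64(277), np.int64(168)), (np.int64(278), np.int64(168)), (np.int64(283), 
[... 1623 characters left out ...]
.]
 [ 26.   3. 283. -42.]
 [ 26.   0. 283. -42.]]
 topedge [ 68.0963731    1.17168493 271.26571294] [ 82.37471969  94.35721578 288.46903696] [ 40.47958578 -93.30516034 255.10687241]
 brass 45 280.4888888888889 165.55555555555554 278 283 159 173
side pole ((425.8183288574219, -318.20648193359375), (42.21493911743164, 266.044189453125), 87.25299835205078) [ 9.9947059e-01 -3.2535091e-02  4.2243243e+02 -3.1480850e+02] [ 292.94321403 -337.94259395] [ 558.81382898 -294.29378677]Traceback (most recent call last):
  File "<stdin>", line 10, in <module>
    return umr_minimum(a, axis, None, out, keepdims, initial, where)
ValueError: zero-size array to reduction operation minimum which has no identity
```

Eye by ray and depth is about (669, 110, 277). The flap plane with the given dimensions predicts the same point to about 1 mm (angle 0.376). Pole grip is about (464, -316, 71), and the measured shaft length of 264.5 mm matches the given 265. I'll grip it now.

```bash
cat >> h.py <<'E'
def Rz(a): c,s=np.cos(a),np.sin(a); return np.array([[c,s,0],[s,-c,0],[0,0,-1.]])
YP=-0.0245; G=np.array([463.8,-316.2,71.])
YH=np.deg2rad(4.0); HX=np.array([np.cos(YH),np.sin(YH),0]); EYE=np.array([669.4,109.6,276.7])
UP=np.array([0,0,1.]); OFF=np.array([0,0,-19.])
def st(): 
    o=manip.observe(); return round(o["clock"],2),o["tool_pos"].round(1),o["force"].round(2),round(o["opening"],1),round(o["grip_force"],1)
E
python3 - <<'E'
from h import *
print(manip.solve_ik(G+OFF,Rz(YP)),manip.solve_ik(EYE-150*HX+39*UP+OFF,Rz(YH)))
manip.move_to(G+OFF+90*UP,Rz(YP)); print(st())
manip.line_to(G+OFF,Rz(YP),v=100,max_force=15); print(st())
manip.move_gripper(10,40); print(st())
print(manip.line_to(G+OFF+30*UP,v=60),st())
c,R,t=grab("side");save("lift",cv2.resize(c["color"][130:240,260:440],None,fx=3,fy=3))
E
```

```text
[-6.42752138e-01  2.39131530e-01  2.01131285e+00 -4.44089210e-16
  8.91148272e-01  9.52544189e-01] [ 1.41394231e-01 -4.56961836e-02  1.83896249e+00 -4.44089210e-16
  1.34832634e+00  1.64237739e+00]
(1.57, array([ 463.9, -317.1,  142.5]), array([0.5 , 0.36, 0.68]), 88.2, 0.0)
(2.62, array([ 464.4, -316.7,   52.7]), array([-0.25, -1.61,  0.17]), 88.2, 0.0)
(3.72, array([ 463.8, -316.3,   52. ]), array([-0.32, -0.83, -0.18]), 15.2, 40.0)
False (4.37, array([ 463.9, -316.2,   82.3]), array([-0.5 , -0.65, -2.09]), 16.0, 40.0)
```

View pics/lift.png

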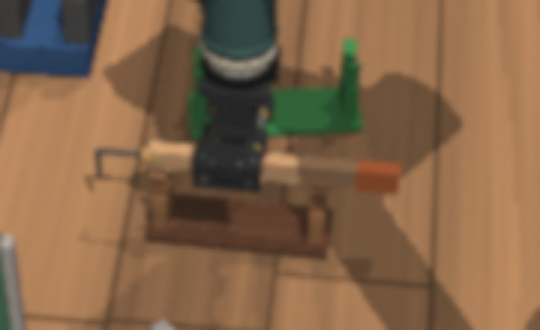

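The picture shows the pole held level and clear of the rest: hook at crop (100,170), tail at (378,178). Now on to above the eye, then a look from both cameras.

```bash
python3 - <<'E'
from h import *
manip.line_to(G+OFF+270*UP,v=250)
pre=EYE-150*HX+(39+35)*UP+OFF
manip.move_to(pre,Rz(YH)); manip.pause(.3); o=manip.observe();print(st(),o["orientation"].round(3).tolist())
im=np.zeros((420,800,3),np.uint8)
for i,(n,(v0,u0)) in enumerate((("top",(130,245)),("side",(200,200)))):
    c,R,t=grab(n);np.savez(n+"2",W=cloud(c,R,t),col=c["color"],K=c["K"],R=R,t=t)
    im[:,i*400:i*400+400]=cv2.resize(c["color"][v0:v0+84,u0:u0+80],(400,420))
    for nm,P in(("tip",EYE+35*UP),("rod",EYE+74*UP),("eye",EYE)):
        p=cv2.projectPoints(P[None],c["rvec"],c["tvec"],c["K"],None)[0].ravel();print(n,nm,p,(p-[u0,v0])*5+[400*i,0])
save("pre",im)
E
```

```text
(7.38, array([519.9,  98.4, 331.7]), array([-0.47, -0.16, -1.68]), 15.8, 40.0) [[0.998, 0.068, -0.0], [0.068, -0.998, -0.0], [-0.0, 0.0, -1.0]]
top tip [279.52614172 166.59523518] [172.6307086  182.97617589]
top rod [278.4219678  163.09358518] [167.10983901 165.46792591]
top eye [280.47344497 169.5994036 ] [177.36722484 197.99701801]
side tip [236.5400289  238.05749676] [582.70014452 190.28748378]
side rod [234.36373615 227.37021358] [571.81868076 136.85106788]
side eye [238.4092497  247.23681878] [592.0462485  236.18409388]
```

View pics/pre.png

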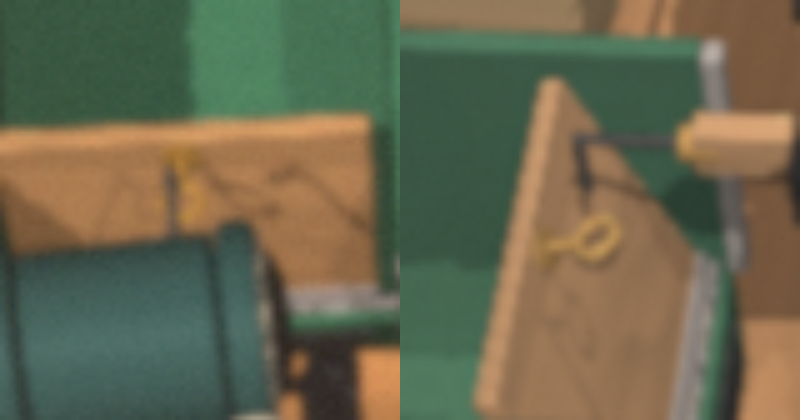

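In the side view the hook bend is at (577,138) and the tine end near (585,195), both within a pixel of prediction. The ring centre is at (601,240), about 1.5 mm nearer the robot than assumed. I'll shift by that much and lower gently.

```bash
python3 - <<'E'
from h import *
E1=EYE-1.5*HX
b=E1-150*HX+OFF
manip.line_to(b+74*UP,v=60)
print(st(), manip.line_to(b+24*UP,v=50,max_force=4)); manip.pause(.3); print(st())
im=np.zeros((420,800,3),np.uint8)
for i,(n,(v0,u0)) in enumerate((("top",(130,245)),("side",(200,200)))):
    c,R,t=grab(n); im[:,i*400:i*400+400]=cv2.resize(c["color"][v0:v0+84,u0:u0+80],(400,420))
save("in",im)
E
```

```text
(7.72, array([518.2,  99. , 331.7]), array([-0.6 , -0.35, -1.69]), 15.7, 40.0) False
(9.18, array([518.4,  99. , 281.9]), array([-0.01, -0.26, -1.7 ]), 15.7, 40.0)
```

View pics/in.png

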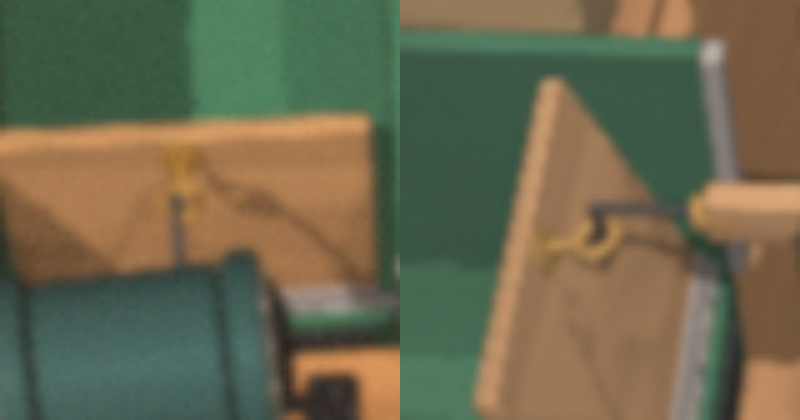

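The tine is inside the ring: in the side crop it enters at (597,228), with the ring around it at (597,245). Drawing now: a slow long pull first, then small steps watched by force.

```bash
python3 - <<'E'
from h import *
import json
F0=np.mean([manip.observe()["force"] for _ in range(3)],0)
p0=EYE-151.5*HX+OFF+24*UP
print(manip.line_to(p0-48*HX,v=25,max_force=8)); o=manip.observe();print(st(),(o["force"]-F0)@HX)
np.save("F0",F0); d=(p0-o["tool_pos"])@HX; print(d)
if d>45:
    L=[];d=48;pk=0;snap=False
    while d<75:
        d+=.5; manip.line_to(p0-d*HX,v=8); o=manip.observe(); f=(o["force"]-F0)@HX; L.append((d,round(f,1),round((p0-o["tool_pos"])@HX,1)))
        pk=max(pk,f)
        if pk>6 and f<pk-3: snap=True; break
        if f>12.5: break
    print(snap,L,o["clock"])
E
```

```text
False
(11.34, array([470.3,  95.7, 281.6]), array([ 1.52, -0.01, -2.26]), 15.5, 40.0) 1.1619119510286477
48.09050966760677
True [(48.5, np.float64(1.1), np.float64(48.5)), (49.0, np.float64(1.1), np.float64(49.1)), (49.5, np.float64(1.5), np.float64(49.6)), (50.0, np.float64(1.6), np.float64(50.1)), (50.5, np.float64(1.4), np.float64(50.6)), (51.0, np.float64(1.6), np.float64(51.0)), (51.5, np.float64(1.4), np.float64(51.6)), (52.0, np.float64(1.8), np.float64(52.0)), (52.5, np.float64(2.1), np.float64(52.4)), (53.0, np.float64(2.6), np.float64(52.9)), (53.5, np.float64(3.2), np.float64(53.3)), (54.0, np.float64(5.1), np.float64(53.8)), (54.5, np.float64(4.7), np.float64(54.2)), (55.0, np.float64(4.6), np.float64(54.6)), (55.5, np.float64(5.9), np.float64(55.0)), (56.0, np.float64(6.3), np.float64(55.5)), (56.5, np.float64(6.1), np.float64(55.9)), (57.0, np.float64(7.2), np.float64(56.3)), (57.5, np.float64(6.0), np.float64(56.8)), (58.0, np.float64(6.7), np.float64(57.2)), (58.5, np.float64(7.1), np.float64(57.6)), (59.0, np.float64(7.3), np.float64(58.1)), (59.5, np.float64(6.9), np.float64(58.5)), (60.0, np.float64(7.8), np.float64(58.9)), (60.5, np.float64(8.7), np.float64(59.4)), (61.0, np.float64(8.2), np.float64(59.8)), (61.5, np.float64(7.8), np.float64(60.4)), (62.0, np.float64(6.7), np.float64(61.1)), (62.5, np.float64(6.5), np.float64(62.0)), (63.0, np.float64(2.1), np.float64(63.4))] 18.8417
```

The catch snapped at about 8.7 N. Now I'll build up to 10 N against the stop and hold.

```bash
python3 - <<'E'
from h import *
F0=np.load("F0.npy");p0=EYE-151.5*HX+OFF+24*UP
def f(n=4):
    L=[]
    for _ in range(n): L.append((manip.observe()["force"]-F0)@HX); manip.pause(.02)
    return np.mean(L)
d=63;L=[]
while d<75:
    d+=.3; manip.line_to(p0-d*HX,v=8); x=f(2); L.append((round(d,1),round(x,1)))
    if x>9.2: break
print(L)
H=[]
for _ in range(16):
    x=f(5); H.append((round(manip.observe()["clock"],2),round(x,1)))
    e=10-x
    if abs(e)>.7: d+=np.clip(e*.06,-.15,.15); manip.line_to(p0-d*HX,v=8)
print(H,d,st())
np.save("d",d)
E
```

```text
[(63.3, np.float64(-0.6)), (63.6, np.float64(-0.5)), (63.9, np.float64(-0.5)), (64.2, np.float64(-0.4)), (64.5, np.float64(-0.7)), (64.8, np.float64(0.4)), (65.1, np.float64(-0.8)), (65.4, np.float64(-0.2)), (65.7, np.float64(-0.2)), (66.0, np.float64(0.2)), (66.3, np.float64(1.7)), (66.6, np.float64(3.3)), (66.9, np.float64(4.4)), (67.2, np.float64(5.8)), (67.5, np.float64(6.3)), (67.8, np.float64(7.5)), (68.1, np.float64(8.0)), (68.4, np.float64(9.0)), (68.7, np.float64(9.7))]
[(24.31, np.float64(9.9)), (24.39, np.float64(9.5)), (24.48, np.float64(9.7)), (24.56, np.float64(9.8)), (24.64, np.float64(9.9)), (24.73, np.float64(9.4)), (24.81, np.float64(9.8)), (24.89, np.float64(9.9)), (24.98, np.float64(10.1)), (25.06, np.float64(9.8)), (25.14, np.float64(10.4)), (25.23, np.float64(9.7)), (25.31, np.float64(9.4)), (25.39, np.float64(9.8)), (25.48, np.float64(9.7)), (25.56, np.float64(9.6))] 68.69999999999995 (25.56, array([452. ,  94.4, 282.4]), array([10.01,  0.62, -3.57]), 15.8, 40.0)
```

Held at 9.4–10.4 N for 1.3 s. I'll hold slightly longer, then slacken to the ring centre, lift out and check.

```bash
python3 - <<'E'
from h import *
F0=np.load("F0.npy");p0=EYE-151.5*HX+OFF+24*UP
manip.pause(.4)
print(manip.line_to(p0-61.5*HX,v=15)); o=manip.observe();print(st(),o["force"]-F0)
print(manip.line_to(p0-61.5*HX+60*UP,v=50,max_force=4),st())
im=np.zeros((420,800,3),np.uint8)
for i,(n,(v0,u0)) in enumerate((("top",(130,245)),("side",(200,200)))):
    c,R,t=grab(n); im[:,i*400:i*400+400]=cv2.resize(c["color"][v0:v0+84,u0:u0+80],(400,420))
save("out",im)
E
```

```text
False
(26.59, array([456.6,  94.7, 281.5]), array([-0.01,  0.54, -0.74]), 15.4, 40.0) [-0.3325002  -0.02150081  0.68244105]
False (27.94, array([456.7,  94.7, 341.2]), array([ 0.18,  0.13, -2.21]), 15.3, 40.0)
```

View pics/out.png

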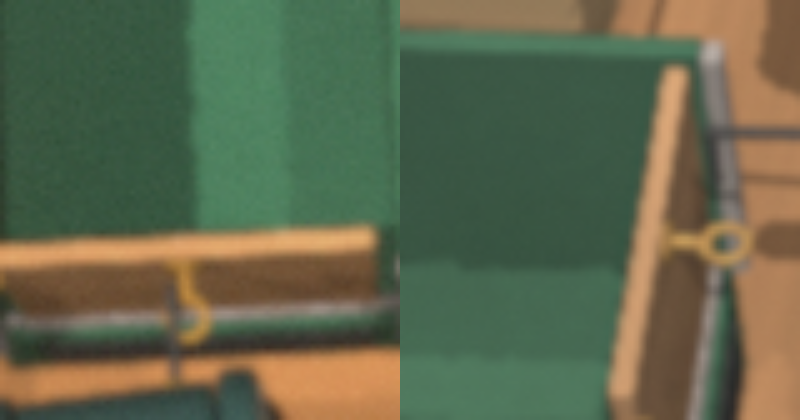

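The flap is shut, with the ring level at side crop (727,243), and the hook is clear above it at (715,132). Now back over the rest, measuring the flap angle and how the pole sits in the grip.

```bash
python3 - <<'E'
from h import *
p0=EYE-151.5*HX+OFF+24*UP
manip.line_to(p0-75*HX+85*UP,v=150)
manip.move_to(G+OFF+150*UP,Rz(YP)); manip.line_to(G+OFF+50*UP,v=100); manip.pause(.3); print(st())
c,R,t=grab("side");W=cloud(c,R,t);h=cv2.cvtColor(c["color"],cv2.COLOR_RGB2HSV).astype(int)
V=(W-np.array([632.5,108,0]))@np.array([[HX[0],-HX[1],0],[HX[1],HX[0],0],[0,0,1]])
m=(abs(V[...,1])<95)&(abs(V[...,2]-290)<12)&(V[...,0]>-15)&(V[...,0]<60)&(h[...,0]<22);print("flap top",V[m].mean(0),V[m].min(0),V[m].max(0))
# shaft top: tail and front
for lo,hi in((300,330),(335,420),(505,550)):
    m=(abs(W[...,2]-135)<9)&(W[...,0]>lo)&(W[...,0]<hi)&(abs(W[...,1]+316)<11);print(lo,m.sum(),np.median(W[m],0))
m=(abs(W[...,2]-130)<15)&(abs(W[...,1]+316)<14);print("x ext",np.sort(W[m][:,0])[[0,3,-4,-1]])
save("back",cv2.resize(c["color"][130:240,260:440],None,fx=3,fy=3))
E
```

```text
(31.46, array([ 464.1, -316.4,  102.6]), array([ 0.05, -1.03, -1.84]), 15.4, 40.0)
flap top [  7.30477397   4.02120342 288.77119198] [-14.1902711  -94.2724512  278.00087755] [ 15.82265199  94.18792953 295.25590547]
300 40 [ 313.17115025 -311.287022    133.73156993]
335 114 [ 383.47798335 -310.75885092  133.87377402]
505 62 [ 528.45310067 -312.32819489  134.65185642]
x ext [293.37442316 294.37366788 612.06819525 614.44254743]
```

View pics/back.png

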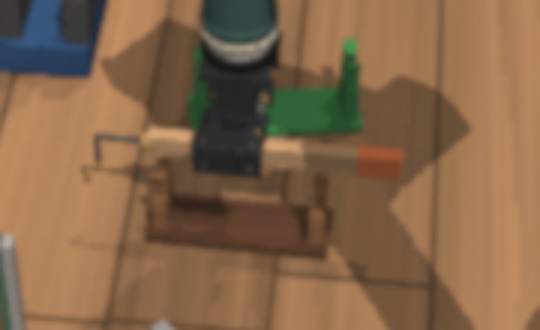

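The pole sits in the grip as when taken: tail at x≈294, hook at x≈613, level within 1 mm. The flap's top edge is upright over the hinge. Lowering and releasing now.

```bash
python3 - <<'E'
from h import *
print(manip.line_to(G+OFF+0.5*UP,v=50,max_force=6),st()); manip.pause(.2);print(st())
o=manip.observe()
if o["tool_pos"][2]<56:
    manip.move_gripper(60); manip.pause(.2); print(st())
    manip.line_to(G+OFF+120*UP,v=120); manip.line_to(G+OFF+200*UP-np.array([60,0,0])); manip.pause(.5); print(st())
im=np.zeros((560,800,3),np.uint8)
for i,(n,(v0,u0)) in enumerate((("top",(120,230)),("side",(140,150)))):
    c,R,t=grab(n);W=cloud(c,R,t); im[:,i*400:i*400+400]=cv2.resize(c["color"][v0:v0+200,u0:u0+240],(400,560)) if i else cv2.resize(c["color"][v0:v0+200,u0:u0+240],(400,560))
    for lo,hi in((296,330),(335,430),(500,550)):
        m=(abs(W[...,2]-85)<6)&(W[...,0]>lo)&(W[...,0]<hi)&(abs(W[...,1]+316)<14);print(n,lo,m.sum(),np.median(W[m],0) if m.any() else "")
save("end",im)
E
```

```text
False (32.65, array([ 464.1, -316.4,   52.8]), array([-0.66, -0.38, -1.34]), 15.7, 40.0)
(32.85, array([ 464. , -316.3,   52.8]), array([-0.32, -0.24, -0.9 ]), 15.5, 40.0)
(33.83, array([ 463.8, -316.2,   52.5]), array([-0.03,  0.45, -0.06]), 59.6, 0.0)
(36.3, array([ 403.9, -316.1,  251.8]), array([ 0.53, -1.25,  0.3 ]), 60.2, 0.0)
top 296 53 [ 314.66768124 -309.68057584   84.92717566]
top 335 82 [ 361.55102186 -311.71602235   84.12047655]
top 500 87 [ 528.15363595 -314.13955874   82.99819096]
side 296 41 [ 312.15414234 -309.84132641   84.33115656]
side 335 135 [ 383.98675354 -310.49165775   84.114126  ]
side 500 65 [ 522.61882443 -314.26132309   83.97210983]
```

View pics/end.png

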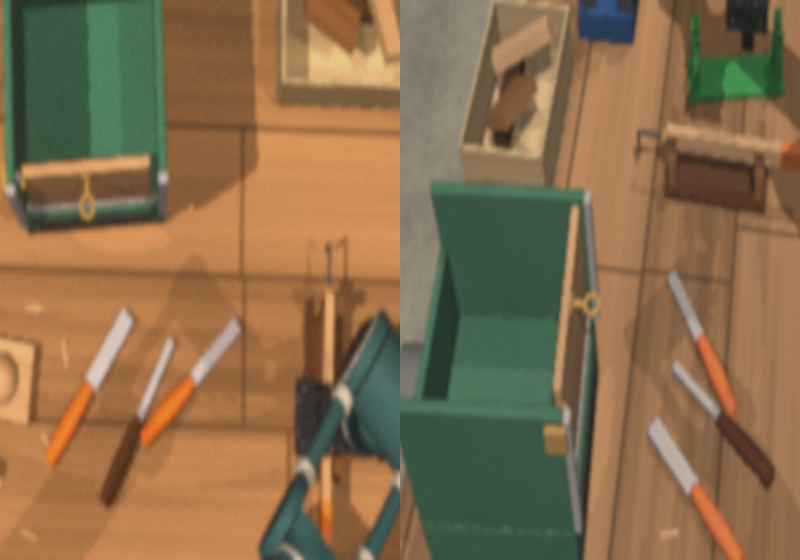

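The pole lies level in the brown rest (shaft top at z≈84–85, hook at side crop (645,140)). The flap is shut, the chisels are in place and the gripper is clear. Handing in.

```bash
python3 -c "
from h import *
print(manip.hand_in())"
```

```text
the job is handed in; nothing more can be done
None
```

The job is handed in: the flap is shut past its catch, was held at about 10 N for over a second, and the pole is unhooked and back in its rest, at about 36 s on the robot's clock.

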